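# Index the drilling turntable and wedge its bolt

## Robot

A 6-joint arm with a two-finger parallel gripper is mounted at the origin on the work surface. World frame = base frame: x ahead of the robot, y to its left, z up, the work surface at z = 0. Lengths are in m, angles in rad, forces in N, time in s.
With the tool pointing down it reaches from about 0.25 to 0.8 m from the base axis. Payload 3.9 kg.
Tool frame: the origin (TCP) lies midway between the tips of the shut fingers; the grasp point (between the pads) lies bot.grip_point_offset behind it (bot.grip_point_offset is the distance from the TCP to the grasp point, in m); z points along the fingers, y is the direction in which the jaws open and shut (so a half turn about z gives the same grasp; the last joint's range is limited). The gripper opens to 85 mm and grips with 20 to 120 N. Pads are 22 mm wide; open, the fingers measure 114 mm over their backs; the gripper's body (76 mm by 85 mm) begins 54 mm behind the grasp point. The pads swing forward as they close: fully open they stand 13 mm farther back than shut.
Start: joints at [1.258, 0.26, -0.138, 1.173, 0, 1.571], TCP at [0.162, 0.5, 0.231] pointing down, gripper open.
Joint ranges: [-2.78, 2.78], [-0.83, 1.72], [-1.28, 1.37], [-1.9, 2.12], [-1.57, 1.48], [-3.14, 3.14]. Speed limits (rad/s): [2.57, 2.57, 3.14, 3.14, 3.14, 3.14].

## Interface

Orientations are given as a unit quaternion [w, x, y, z].
In Python, from bench import bot gives the robot as it stands.
- The arm moves only by the shell command python3 -m jog 'ROWS' [FORCE]. ROWS is JSON, a list of rows, each an object with "delta_rot": the turn, a rotation vector about the world's x, y, z in degrees, a list of three; "delta_pos": the shift along the world's x, y, z in m, a list of three; "gripper": the finger opening in m, from 0 to 0.0854. A call has 1 to 12 rows; each row shifts and turns the commanded pose from where the row before left it; what a row does not reach is not made up. A row lasts 1/8 s, in which the tool goes at most 62.5 mm and 10.7 degrees, less where a joint would pass 70% of its speed; a pose out of reach is approached as far as the arm can. A call with a gripper value outside its range is refused whole. The fingers move at their own pace and stop on an object; FORCE is the grip in N (left out, the last holds). Time passes only in rows, so rows that do not move let the fingers close. It gives the time, the measured TCP pose, the force and the opening at its end, in the units of the state.
- bot.get_state(): the state, without advancing time (a new reading comes with each control period).
- bot.grab_frame(name): name is "side" or "top" or "wrist"; returns (picture, depth): 420x560x3 uint8, red, green, blue; 420x560 float32, m along the optical axis (not along the pixel's ray), 0 where there is no reading.
- bot.camera_model(name): a dict with "intrinsics" (3x3 intrinsics, pixels), "k1" (the pictures are not rectified: a ray, as slopes to the right and down, at radius r is drawn at 1 + k1 r^2 times it, then the intrinsics apply), "pose" (4x4, takes a point from camera to world coordinates). Camera axes: x right, y down, z forward; pixel columns grow to the right and rows downward; lengths in m; the calibration is good to about 2 mm. A picture is of the moment at which its call begins: read the wrist's pose just before it. camera_model takes no time and is no camera call; for the wrist camera it gives the pose at the moment of the call.
- bot.finish_job(): hands the job in, once; it reports no verdict.
The state is a dict: "time": time; "q": joint angles; "dq": joint speeds; "tau": joint torques, N m; "position": TCP position; "tool_rot": TCP orientation; "wrist_force": force on the tool from outside, world axes, zero at the start; "wrist_torque": the same for the moment, N m; "opening": finger opening in m.
Only numpy, scipy, OpenCV 4.12 (cv2) and the standard library are available. Lean on these libraries where they do the work, as an engineer would, in place of code of your own. Each camera call takes 0.05 s, during which the arm holds its last target. There are 200 camera calls.

## Task

Set the drilling jig for the next hole: turn its turntable until the red mark points straight at the index bolt, slide the bolt fully home into the marked notch, and push the orange thumb wedge in until it jams the bolt fast. Firm thumb pressure on the wedge is enough, do not force it. Leave the tools and stock lying around the jig where they are.

Things in the scene. Friction and masses are not known exactly. Their poses are not given: they have to be found in the camera images.
- jig: Drilling jig screwed to the bench, never moves: plywood board 405 x 216 mm, 18 mm thick. Origin on the turntable's axis at bench height. Its +x axis runs from that axis outwards along the index bolt, y across the board, z up; the board spans x = -105 to 300 mm. Guide, fence and strap stay below 48 mm above the bench; only the bolt's knob and the wedge's tab stand higher.
- pointer (a point): Tip of the red arrowhead on the aluminium strap across the bolt guide, pointing at the turntable: at x = 109.5 mm, y = 0 of the jig. The strap, 24 mm wide (jig x = 109 to 133 mm) and 88 mm long, tops out 44 mm above the bench; the bolt slides under it between wooden cheeks.
- clamp_bar (a point): Centre of the blue clamp bar fixed across the turntable, on its axis: 168 mm long (own y), 24 mm wide (own x), from 61 to 91 mm above the bench. Own +x points to the red mark. Grip it across its width near the middle to turn the table, which turns either way without end, against about 0.12 N m of friction, and stays where left. Its end knobs (diameter 24 mm, 72 mm from the axis) rise to 109 mm.
- blank_top (a point): Centre of the top of the round hardwood blank held under the clamp bar: diameter 116 mm, top 61 mm above the bench. Turns with the table.
- mark (a point): Red reference mark: a red line on the aluminium index plate (diameter 200 mm, top 36 mm above the bench) leading to one of its six notches, which has red edges. The point lies in that notch, 95 mm from the axis. Notches are 60 degrees apart, V-shaped, 27 mm wide at the rim; the others have thin black ticks. It starts at least 1.7 rad away from the bolt.
- bolt: Index bolt: loose flat steel bar 140 mm long, 26 mm wide, 18 mm high, about 0.3 kg, lying on the jig's board in its guide. Slides along the jig's x axis towards the turntable. Own x axis points away from the turntable; origin under it, 70 mm behind its tip.
- bolt_tip (a point): Tip of the index bolt, at mid-height. It tapers to 22 mm, enters a notch that is within about 3 mm of straight and then draws the turntable true. At the start the tip is 110 to 122 mm from the turntable's axis; fully home in a notch it comes to a stop about 88 mm from the axis.
- bolt_knob (a point): Middle (58 mm above the bench) of the upper part of the black knob on the bolt: diameter 20 mm, standing from 36 to 80 mm above the bench, 95 mm behind the bolt's tip.
- wedge: Orange thumb wedge, loose, about 60 g: 90 mm long, 20 mm high, 14 mm thick at the nose, 25 mm at the tail (slope 1:8). It lies on the board between the bolt's +y side and a sloping wooden fence whose lip covers its outer edge. Own x runs from nose to tail (jig's +x); origin under mid-length, on the face beside the bolt.
- wedge_tab (a point): Middle (53 mm above the bench) of the wedge's upright thumb tab: 14 mm along x, 16 mm along y, from 38 to 68 mm above the bench. Pushing it, or the tail, along the jig's -x drives the wedge in.
- wedge_tail (a point): Middle of the wedge's tail face (25 mm wide, 18 to 38 mm above the bench), 15 mm behind the middle of the tab. The fence is adjustable, so the wedge bites at a different, unknown place each time, after 10 to 60 mm: it must be felt. A push of 15 to 20 N jams it well and it stays jammed; over 35 N is forcing it.
- mallet: Loose wooden mallet, 265 mm long, head 60 mm high; origin under its shaft. A bystander.
- glue: Loose yellow glue bottle, diameter 64 mm, 170 mm high; origin under it. A bystander.
- tape: Loose yellow tape measure, 72 x 36 x 66 mm; origin under it. A bystander.
Not all that is in view belongs to the job. Leave any green look-alike of the bolt alone.

How it is judged:
On the way, in this order (a step that is already met when the one before it is completed fails the run):
1. the red mark points at the bolt (within 8 mm at the rim) (x of mark in the frame of jig above 0.05 m and y of mark in the frame of jig between -0.008 and 0.008 m), for 0.1 s.
2. the bolt is home in the marked notch (x of bolt_tip in the frame of jig below 0.0915 m and x of mark in the frame of jig above 0.05 m and y of mark in the frame of jig between -0.0035 and 0.0035 m), for 0.2 s.
At the end, for the whole second after the job is handed in: The red mark points at the bolt within 3.5 mm, the bolt's tip is home in that notch (no more than 91.5 mm from the turntable's axis), the wedge presses on the bolt with more than 2 N by itself, and bolt and wedge are at rest (all of step 2 and contact force between wedge and bolt above 2 N and linear speed of each of wedge, bolt below 0.01 m/s); the robot touches nothing.
It fails at once if the wedge is forced (presses on the bolt with more than 40 N) (contact force between wedge and bolt above 40 N).
It fails at once if the mallet is moved by more than 30 mm (distance of mallet from where it was at the start of the episode above 0.03 m).
It fails at once if the glue is moved by more than 30 mm (distance of glue from where it was at the start of the episode above 0.03 m).
It fails at once if the tape is moved by more than 30 mm (distance of tape from where it was at the start of the episode above 0.03 m).
It also fails if it takes over 64 s, if anything falls off the work surface, if the arm or the gripper's body presses on something with over 40 N, if the wrist force passes 120 N, or if a joint passes its speed limit or range.

## Working session

There is one attempt and no reset: what is moved stays moved. The work goes in short steps, Python scripts to look and compute and a shell command to move; the robot and the scene stay as the last step left them, time stands still between calls to the robot, and variables do not carry over. Pictures are saved under pics/ and viewed, about 8 in all and at most 12, crops included, and the job is handed in when it is done.

```bash
mkdir -p pics && cat > h.py <<'E'
import numpy as np, cv2
from bench import bot
def cap(n,tag):
    m=bot.camera_model(n); p,d=bot.grab_frame(n)
    cv2.imwrite(f'pics/{tag}.png',cv2.cvtColor(p,cv2.COLOR_RGB2BGR)); np.savez(f'pics/{tag}.npz',p=p,d=d,K=m['intrinsics'],k1=m['k1'],T=m['pose'])
def load(tag): return np.load(f'pics/{tag}.npz')
def ray(f,u,v):
    K=np.array(f['K']);k=float(f['k1'])
    q=cv2.undistortPoints(np.array([[[u,v]]],float),K,np.array([k,0,0,0.]))[0,0]
    T=np.array(f['T']); return T[:3,3],T[:3,:3]@np.array([q[0],q[1],1.])
def atz(f,u,v,z):
    o,r=ray(f,u,v); return o+r*(z-o[2])/r[2]
def dep(f,u,v):
    o,r=ray(f,u,v); return o+r*f['d'][int(v),int(u)]
E
python3 - <<'E'
from h import *
cap('top','top0');cap('side','side0')
a=cv2.imread('pics/top0.png');b=cv2.imread('pics/side0.png')
cv2.imwrite('pics/top0b.png',cv2.resize(a,(800,600),interpolation=cv2.INTER_CUBIC))
s=bot.get_state();print(s['time'],s['position'],s['tool_rot'],s['wrist_force'],bot.grip_point_offset)
print(bot.camera_model('top')['pose'],bot.camera_model('side')['pose'])
E
```

```text
0.1 [0.16136054 0.4989317  0.23054308] [-1.38165617e-04  1.55747940e-01  9.87796424e-01 -8.85712632e-04] [-0.46435903 -0.38646524 -0.4744779 ] 0.0187
[[-0.00472018 -0.99630149  0.08579662  0.48033343]
 [-0.99980614  0.006342    0.01864036 -0.05926227]
 [-0.01911554 -0.085692   -0.99613828  1.61704685]
 [ 0.          0.          0.          1.        ]] [[ 0.84788254 -0.33359556  0.41207911  0.06563173]
 [-0.53018112 -0.53610157  0.65688895 -0.94669459]
 [ 0.00178103 -0.77544124 -0.63141723  0.94243358]
 [ 0.          0.          0.          1.        ]]
```

View pics/top0b.png

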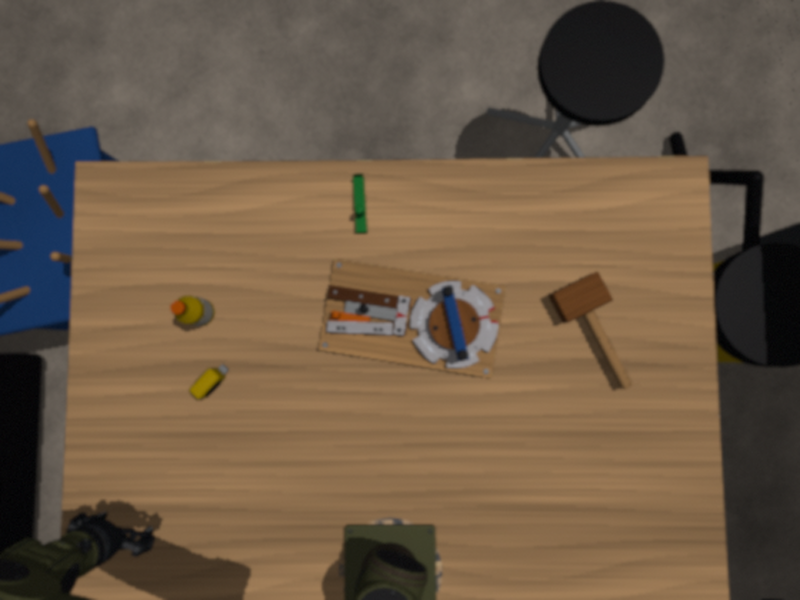

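View pics/side0.png

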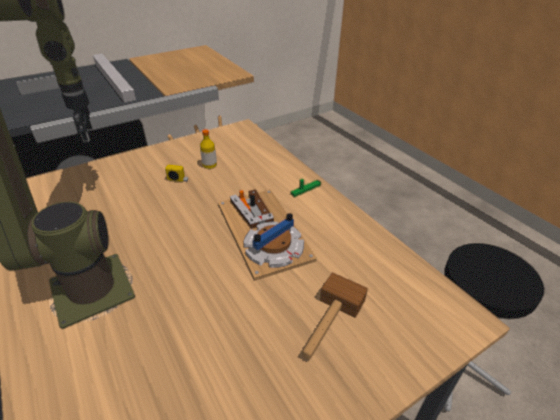

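Top view (800x600): the jig is at the centre with its bolt pointing right. The turntable axis is near (455,323), the red mark near (490,318), almost opposite the bolt, the knob near (362,310) and the orange tab near (335,315). The side view agrees. I'll enlarge the jig for measurements.

```bash
python3 - <<'E'
from h import *
a=cv2.imread('pics/top0.png')[175:270,215:360]
cv2.imwrite('pics/top0c.png',cv2.resize(a,None,fx=5.5,fy=5.5,interpolation=cv2.INTER_CUBIC))
f=load('top0')
for n,u,v,z in [('axis',455,323,.061),('knob',362,310,.08),('tab',335,315,.068),('mark',490,318,.036),('pointer',407,315,.044)]:
    print(n,atz(f,u*.7,v*.7,z).round(3))
E
```

```text
axis [ 0.554 -0.15   0.061]
knob [0.583 0.058 0.08 ]
tab [0.573 0.119 0.068]
mark [ 0.566 -0.231  0.036]
pointer [ 0.574 -0.042  0.044]
```

View pics/top0c.png

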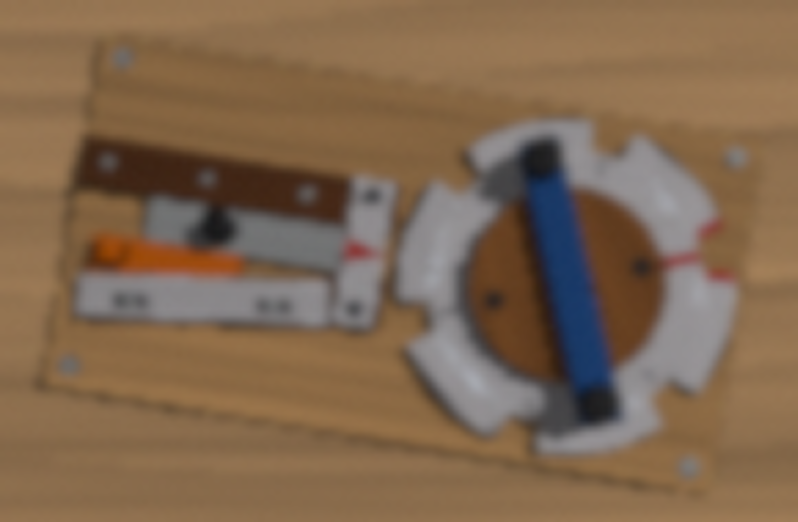

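Crop: board corners (97,40), (760,158), (42,385), (708,492). Pointer tip is (378,252), knob (213,222), orange tab (108,247), bar ends (541,155) and (598,403), and the mark notch about (715,250).

```bash
cat >> h.py <<'E'
def c2(u,v): return u/5.5+215-.41, v/5.5+175-.41
E
python3 - <<'E'
from h import *
f=load('top0')
P=lambda u,v,z: atz(f,*c2(u,v),z)
c=[P(*q,.018)[:2] for q in [(97,40),(760,158),(42,385),(708,492)]]
TL,TR,BL,BR=c
print(np.linalg.norm(TL-TR),np.linalg.norm(BL-BR),np.linalg.norm(TL-BL))
xd=(TL+BL-TR-BR);xd/=np.linalg.norm(xd);print('xdir',xd,np.degrees(np.arctan2(xd[1],xd[0])))
ax=(TR+BR)/2+xd*.105
ax2=(TL+BL)/2-xd*.300
yd=np.array([-xd[1],xd[0]])
print('axis',ax,ax2)
o=(ax+ax2)/2
for n,u,v,z in [('bar1',541,155,.109),('bar2',598,403,.109),('knob',213,222,.08),('tab',108,247,.068),('mark',715,250,.036),('pointer',378,252,.044)]:
    p=P(u,v,z)[:2];print(n,p.round(4),'jig',(p-o)@xd,(p-o)@yd)
b=(P(541,155,.109)-P(598,403,.109))[:2];print('bar ang',np.degrees(np.arctan2(b[1],b[0])),np.linalg.norm(b),(P(541,155,.109)+P(598,403,.109))/2)
E
```

```text
0.4062939995301231 0.4025535882439247 0.21077313257444336
xdir [0.17280433 0.98495617] 80.049090904656
axis [ 0.54945698 -0.14566087] [ 0.54935344 -0.14625105]
bar1 [ 0.6249 -0.1306] jig 0.028114756825206172 -0.07167094639380622
bar2 [ 0.4844 -0.1612] jig -0.026248825987422862 0.06137208452881163
knob [0.5899 0.058 ] jig 0.20793156308102936 -0.0046530325315403695
tab [0.5765 0.1202] jig 0.26688824520837 0.01927641762901815
mark [ 0.5746 -0.2364] jig -0.0847552564400905 -0.040483282313279086
pointer [ 0.5741 -0.0369] jig 0.11170440844880035 -0.0054846715650764145
bar ang 12.274827796416949 0.14372142224909348 [ 0.5546384  -0.14592687  0.109     ]
```

```bash
python3 -m jog '[{"delta_pos":[0.03,-0.05,0.005],"delta_rot":[0,0,-10],"gripper":0.0854},{"delta_pos":[0.03,-0.05,0.005],"delta_rot":[0,0,-10],"gripper":0.0854},{"delta_pos":[0.03,-0.05,0.005],"delta_rot":[0,0,-10],"gripper":0.0854},{"delta_pos":[0.03,-0.05,0.005],"delta_rot":[0,0,-10],"gripper":0.0854},{"delta_pos":[0.03,-0.05,0.005],"delta_rot":[0,0,-10],"gripper":0.0854},{"delta_pos":[0.03,-0.05,0.005],"delta_rot":[0,0,-10],"gripper":0.0854},{"delta_pos":[0.03,-0.05,0.005],"delta_rot":[0,0,-10],"gripper":0.0854},{"delta_pos":[0.03,-0.05,0.005],"delta_rot":[0,0,-10],"gripper":0.0854},{"delta_pos":[0.03,-0.05,0.005],"delta_rot":[0,0,-10],"gripper":0.0854},{"delta_pos":[0.03,-0.05,0.005],"delta_rot":[0,0,-10],"gripper":0.0854},{"delta_pos":[0.03,-0.05,0.005],"delta_rot":[0,0,-10],"gripper":0.0854},{"delta_pos":[0,0,0],"delta_rot":[0,0,-10],"gripper":0.0854}]' && python3 - <<'E'
from h import *
cap('wrist','w1')
cv2.imwrite('pics/w1b.png',cv2.resize(cv2.imread('pics/w1.png'),(800,600),interpolation=cv2.INTER_CUBIC))
s=bot.get_state();print(s['position'],s['tool_rot'],s['q'],bot.camera_model('wrist')['pose'])
E
```

```text
time: 1.6
position: [0.4935, -0.054, 0.2857]
tool_rot: [0.0, 0.935, 0.354, 0.0]
wrist_force: [-0.3, -0.6, 0.2]
opening: 0.0854
[ 0.4922205  -0.05249727  0.28559071] [-2.20750986e-04  9.35660732e-01  3.52900465e-01 -4.56099251e-04] [-1.06241709e-01  1.91289192e-01 -8.80967028e-02  1.29242372e+00
 -1.63630196e-05  2.31401244e+00] [[ 0.66130599 -0.71807337 -0.21689864  0.54697909]
 [-0.75011506 -0.63357049 -0.18951471 -0.00336696]
 [-0.00133512  0.28802615 -0.95762161  0.42888927]
 [ 0.          0.          0.          1.        ]]
```

View pics/w1b.png

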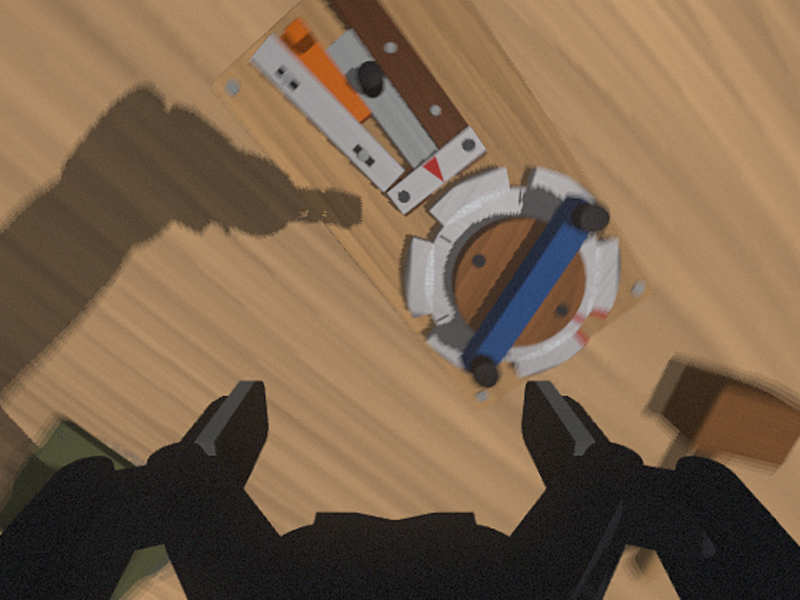

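Wrist view (800x600): bar end knobs at (591,217) and (485,373), pointer tip at (441,181), strap screws at (469,146) and (404,196). The bolt knob's top is about (370,75), the tab about (300,33), the red notch about (592,328).

```bash
python3 - <<'E'
from h import *
f=load('w1')
P=lambda u,v,z: atz(f,u*.7,v*.7,z)[:2]
k1,k2=P(591,217,.109),P(485,373,.109)
b=k1-k2;print('bar',np.degrees(np.arctan2(b[1],b[0])),np.linalg.norm(b),'axis',(k1+k2)/2)
s1,s2=P(469,146,.044),P(404,196,.044);d=s1-s2;print('strap',np.degrees(np.arctan2(d[1],d[0]))+90,(s1+s2)/2)
p=P(441,181,.044);print('ptr',p, 'screws',P(233,88,.018),P(638,288,.018),P(481,395,.018))
e=P(638,288,.018)-P(481,395,.018);print('end ang',np.degrees(np.arctan2(e[1],e[0])))
e=P(233,88,.018)-P(481,395,.018);print('side ang',np.degrees(np.arctan2(e[1],e[0])))
d=p-(k1+k2)/2;print('ax-ptr',np.degrees(np.arctan2(d[1],d[0])),np.linalg.norm(d))
m=P(592,328,.036);e=m-(k1+k2)/2;print('mark',m,np.degrees(np.arctan2(e[1],e[0])),np.linalg.norm(e))
print('knob',P(370,75,.08),'tab',P(300,33,.068))
E
```

```text
bar 11.843054444357914 0.14221748411073795 axis [ 0.55179472 -0.14528933]
strap 78.6978339401391 [ 0.5736014  -0.02909013]
ptr [ 0.57052894 -0.03762575] screws [0.51075524 0.14915222] [ 0.62818328 -0.25368969] [ 0.44287851 -0.21881263]
end ang -10.659199775547904
side ang 79.54840913276534
ax-ptr 80.1289690849041 0.10928136377393795
mark [ 0.5689381 -0.2397512] -79.71365749051434 0.09600490062052772
knob [0.58912946 0.05529558] tab [0.57845322 0.11534221]
```

```bash
python3 -m jog '[{"delta_pos":[0.0295,-0.046,0],"delta_rot":[0,0,-10],"gripper":0.0854},{"delta_pos":[0.029,-0.0455,0],"delta_rot":[0,0,-10],"gripper":0.0854},{"delta_pos":[0,0,-0.05],"delta_rot":[0,0,-9.3],"gripper":0.0854},{"delta_pos":[0,0,-0.055],"delta_rot":[0,0,0],"gripper":0.0854},{"delta_pos":[0,0,-0.05],"delta_rot":[0,0,0],"gripper":0.0854},{"delta_pos":[0,0,-0.04],"delta_rot":[0,0,0],"gripper":0.0854},{"delta_pos":[0,0,-0.015],"delta_rot":[0,0,0],"gripper":0.0854},{"delta_pos":[0,0,0],"delta_rot":[0,0,0],"gripper":0.0854}]'; python3 -c "
from h import *
s=bot.get_state();t=s['tool_rot'];print(s['q'],2*np.degrees(np.arctan2(t[2],t[1]))-90)"
```

```text
time: 2.65
position: [0.5494, -0.1415, 0.0758]
tool_rot: [-0.0, 0.994, 0.112, -0.001]
wrist_force: [0.7, -0.4, 0.4]
opening: 0.0853
[-2.52096860e-01  4.40057545e-01 -2.96212360e-01  8.36371181e-01
  8.28646284e-06  2.66507508e+00] -77.14164078892699
```

```bash
python3 -m jog '[{"delta_pos":[0.0025,-0.004,-0.01],"delta_rot":[0,0,-0.9],"gripper":0.0854},{"delta_pos":[0,0,0],"delta_rot":[0,0,0],"gripper":0.02},{"delta_pos":[0,0,0],"delta_rot":[0,0,0],"gripper":0.02},{"delta_pos":[0,0,0],"delta_rot":[0,0,0],"gripper":0.02},{"delta_pos":[0,0,0],"delta_rot":[0,0,0],"gripper":0.02},{"delta_pos":[0,0,0],"delta_rot":[0,0,0],"gripper":0.02}]' 50; python3 -c "
from h import *
s=bot.get_state();t=s['tool_rot'];print(s['q'],s['wrist_force'],2*np.degrees(np.arctan2(t[2],t[1]))-90)"
```

```text
time: 3.4
position: [0.5533, -0.1482, 0.0672]
tool_rot: [0.002, 0.995, 0.103, 0.001]
wrist_force: [-0.4, -6.5, 1.3]
opening: 0.0229
[-0.25944515  0.45360791 -0.29894864  0.81547779 -0.00391568  2.67578912] [-0.43508489 -6.53004614  1.32819742] -78.1768452944056
```

```bash
python3 -m jog '[{"delta_pos":[0,-0.003,0],"delta_rot":[0,0,6],"gripper":0.02},{"delta_pos":[0,0,0],"delta_rot":[0,0,10],"gripper":0.02},{"delta_pos":[0,0,0],"delta_rot":[0,0,10],"gripper":0.02},{"delta_pos":[0,0,0],"delta_rot":[0,0,10],"gripper":0.02},{"delta_pos":[0,0,0],"delta_rot":[0,0,10],"gripper":0.02},{"delta_pos":[0,0,0],"delta_rot":[0,0,10],"gripper":0.02},{"delta_pos":[0,0,0],"delta_rot":[0,0,10],"gripper":0.02},{"delta_pos":[0,0,0],"delta_rot":[0,0,10],"gripper":0.02},{"delta_pos":[0,0,0],"delta_rot":[0,0,10],"gripper":0.02},{"delta_pos":[0,0,0],"delta_rot":[0,0,4],"gripper":0.02},{"delta_pos":[0,0,0],"delta_rot":[0,0,0],"gripper":0.02}]'; python3 -c "
from h import *
s=bot.get_state();t=s['tool_rot'];print(s['q'],s['wrist_force'],2*np.degrees(np.arctan2(t[2],t[1]))-90)"
```

```text
time: 4.78
position: [0.5544, -0.1488, 0.0672]
tool_rot: [0.001, 0.63, 0.776, 0.001]
wrist_force: [3.5, 1.5, 2.4]
opening: 0.0231
[-0.26296648  0.45496914 -0.29660446  0.81582762  0.00118541  1.10066897] [3.54146057 1.47841868 2.40163614] 11.86955873651867
```

```bash
python3 -m jog '[{"delta_pos":[0.0015,0,0],"delta_rot":[0,0,6],"gripper":0.02},{"delta_pos":[0,0,0],"delta_rot":[0,0,10],"gripper":0.02},{"delta_pos":[0,0,0],"delta_rot":[0,0,10],"gripper":0.02},{"delta_pos":[0,0,0],"delta_rot":[0,0,10],"gripper":0.02},{"delta_pos":[0,0,0],"delta_rot":[0,0,10],"gripper":0.02},{"delta_pos":[0,0,0],"delta_rot":[0,0,10],"gripper":0.02},{"delta_pos":[0,0,0],"delta_rot":[0,0,8],"gripper":0.02},{"delta_pos":[0,0,0],"delta_rot":[0,0,4],"gripper":0.02},{"delta_pos":[0,0,0],"delta_rot":[0,0,0],"gripper":0.02}]'; python3 - <<'E'
from h import *
s=bot.get_state();t=s['tool_rot'];print(s['q'],s['wrist_force'],2*np.degrees(np.arctan2(t[2],t[1]))-90)
cap('wrist','w2')
cv2.imwrite('pics/w2b.png',cv2.resize(cv2.imread('pics/w2.png'),(800,600),interpolation=cv2.INTER_CUBIC))
E
```

```text
time: 5.9
position: [0.5551, -0.1482, 0.0672]
tool_rot: [0.001, 0.089, 0.996, 0.001]
wrist_force: [1.9, 3.7, 6.5]
opening: 0.0231
[-0.26204323  0.45670238 -0.29345089  0.81878863  0.00215379 -0.08446784] [1.90735516 3.73548171 6.54836314] 79.82579394729143
```

View pics/w2b.png

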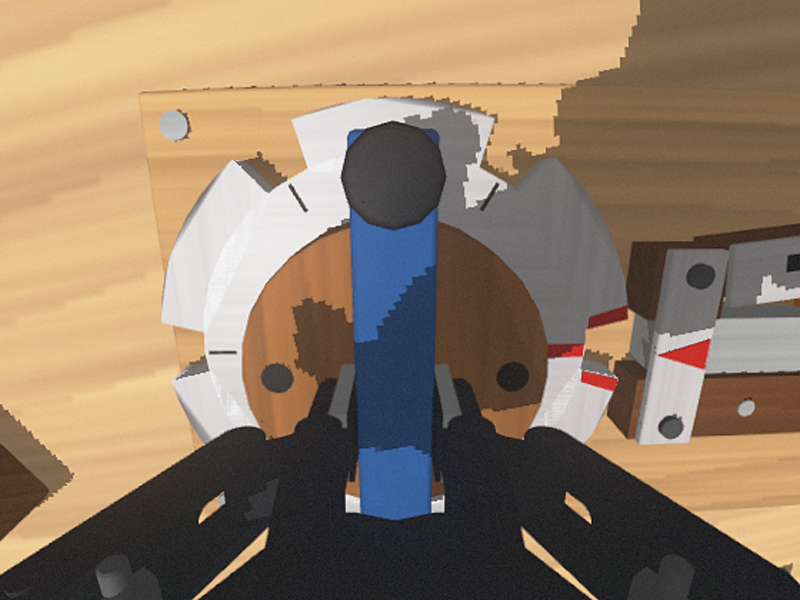

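The red notch faces the strap: red line (549,352) to (583,350), notch edges at the rim (627,312) and (617,380), pointer tip (660,353).

```bash
python3 - <<'E'
from h import *
f=load('w2')
P=lambda u,v,z: atz(f,u*.7,v*.7,z)[:2]
ax=np.array([.5553,-.1483])
ang=lambda d:(np.degrees(np.arctan2(d[1],d[0])),np.linalg.norm(d))
for n,q in [('ptr',P(660,353,.044)),('line0',P(549,352,.036)),('line1',P(583,350,.036)),('rimA',P(627,312,.036)),('rimB',P(617,380,.036)),('s1',P(701,276,.044)),('s2',P(671,427,.044)),('t60',P(490,196,.036)),('t120',P(298,197,.036)),('t180',P(222,352,.036))]:
    print(n,q,ang(q-ax))
d=P(701,276,.044)-P(671,427,.044);print(ang(d)[0]+90)
d=P(583,350,.036)-P(222,352,.036);print('line dir',ang(d)); d=P(660,353,.044)-P(222,352,.036);print('ptr dir',ang(d))
E
```

```text
ptr [ 0.57177634 -0.0369934 ] (np.float64(81.57984280033187), np.float64(0.11251946574870887))
line0 [ 0.56649744 -0.08126275] (np.float64(80.51725104557165), np.float64(0.0679659844368704))
line1 [ 0.56827693 -0.06645402] (np.float64(80.99057811200116), np.float64(0.08286836006115894))
rimA [ 0.55426655 -0.04676814] (np.float64(90.58317200590518), np.float64(0.10153711892441154))
rimB [ 0.58564258 -0.05183321] (np.float64(72.53960137043163), np.float64(0.10112622858521741))
s1 [ 0.54115527 -0.02009367] (np.float64(96.29585890729916), np.float64(0.1289842454134155))
s2 [ 0.60913903 -0.03143121] (np.float64(65.26545322506531), np.float64(0.12867383140407046))
t60 [ 0.49688799 -0.09905344] (np.float64(139.86610775546288), np.float64(0.0764014799164042))
t120 [ 0.48417454 -0.17250207] (np.float64(-161.20794972432245), np.float64(0.07513035644863339))
t180 [ 0.5415923  -0.22042715] (np.float64(-100.76068339530175), np.float64(0.07341816487385393))
260.53200984426485
line dir (np.float64(80.16789833071405), np.float64(0.15626834095553468))
ptr dir (np.float64(80.6557100424598), np.float64(0.1859005626746492))
```

```bash
python3 -m jog '[{"delta_pos":[0,0,0],"delta_rot":[0,0,0],"gripper":0.0854},{"delta_pos":[0,0,0],"delta_rot":[0,0,0],"gripper":0.0854},{"delta_pos":[0,0,0.04],"delta_rot":[0,0,0],"gripper":0.0854},{"delta_pos":[0,0,0.055],"delta_rot":[0,0,-10],"gripper":0.07},{"delta_pos":[0.007,0.04,0.03],"delta_rot":[0,0,-10],"gripper":0.05},{"delta_pos":[0.007,0.04,0.02],"delta_rot":[0,0,-10],"gripper":0.05},{"delta_pos":[0.007,0.04,0],"delta_rot":[0,0,-10],"gripper":0.05},{"delta_pos":[0.007,0.04,0],"delta_rot":[0,0,-10],"gripper":0.05},{"delta_pos":[0.0065,0.041,0],"delta_rot":[0,0,-10],"gripper":0.05},{"delta_pos":[0,0,0],"delta_rot":[0,0,-10],"gripper":0.05},{"delta_pos":[0,0,0],"delta_rot":[0,0,-10],"gripper":0.05},{"delta_pos":[0,0,0],"delta_rot":[0,0,-10],"gripper":0.05}]'; python3 - <<'E'
from h import *
cap('wrist','w3')
cv2.imwrite('pics/w3b.png',cv2.resize(cv2.imread('pics/w3.png'),(800,600),interpolation=cv2.INTER_CUBIC))
s=bot.get_state();t=s['tool_rot'];print(s['position'],s['q'],s['wrist_force'],2*np.degrees(np.arctan2(t[2],t[1]))-90)
E
```

```text
time: 7.45
position: [0.588, 0.0517, 0.2106]
tool_rot: [-0.0, 0.769, 0.639, -0.001]
wrist_force: [-0.8, 0.3, -0.5]
opening: 0.0501
[0.58799512 0.05165028 0.21068148] [ 8.80286863e-02  3.82109631e-01 -1.27759288e-02  1.17752755e+00
 -7.59451314e-04  1.84552203e+00] [0.07288977 0.18745253 0.22892219] -10.696915710669387
```

View pics/w3b.png

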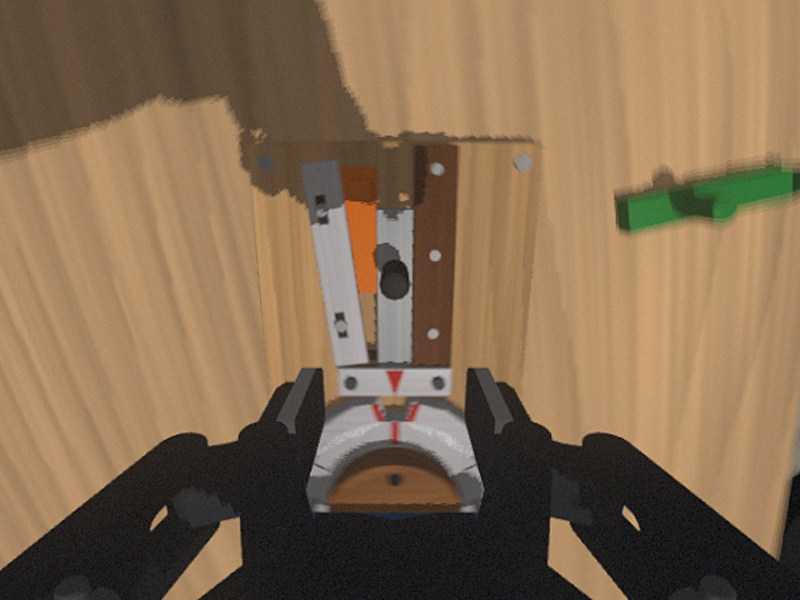

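The mark line and pointer are both at column 395, so the turntable is aligned. The knob is near (395,278), the tab near (358,183). I'll locate both by depth.

```bash
python3 - <<'E'
from h import *
f=load('w3')
ax=np.array([.5553,-.1483]);a=np.radians(80.0);xd=np.array([np.cos(a),np.sin(a)]);yd=np.array([-xd[1],xd[0]])
print(f['T'][:3,3])
K=f['K']; H,W=f['d'].shape
uu,vv=np.meshgrid(np.arange(W,dtype=float),np.arange(H,dtype=float))
q=cv2.undistortPoints(np.stack([uu,vv],-1).reshape(-1,1,2),np.array(K),np.array([float(f['k1']),0,0,0]))[:,0]
C=np.c_[q,np.ones(len(q))]*f['d'].reshape(-1,1)
Wd=(C@f['T'][:3,:3].T+f['T'][:3,3]).reshape(H,W,3)
J=np.stack([(Wd[...,:2]-ax)@xd,(Wd[...,:2]-ax)@yd,Wd[...,2]],-1)
def reg(n,u0,u1,v0,v1,z0,z1):
    r=J[int(v0*.7):int(v1*.7),int(u0*.7):int(u1*.7)].reshape(-1,3);r=r[(r[:,2]>z0)&(r[:,2]<z1)]
    print(n,len(r),r.min(0).round(4),r.max(0).round(4),np.median(r,0).round(4))
reg('knob',370,420,240,310,.072,.09)
reg('tab',335,385,140,220,.062,.08)
reg('wedge',345,385,205,290,.033,.042)
reg('strap',345,450,370,392,.04,.048)
reg('bolt',380,412,215,360,.030,.040)
P=lambda u,v,z: atz(f,u*.7,v*.7,z)[:2]
for n,u,v,z in [('ptr',395,392,.044),('line0',395,422,.036),('line1',395,440,.036)]:
    p=P(u,v,z)-ax;print(n,p@xd,p@yd)
for n,u,v in [('nA',350,382),('nB',438,382)]: print(n,P(u,v,.044))
E
```

```text
[0.60121305 0.12464374 0.35392645]
knob 349 [ 0.1987 -0.0061  0.0721] [0.218  0.0126 0.0825] [0.2091 0.0032 0.0803]
tab 284 [0.2604 0.018  0.0624] [0.2746 0.0338 0.0705] [0.2676 0.0258 0.0686]
wedge 1319 [0.1949 0.0111 0.0331] [0.2569 0.0382 0.0419] [0.2306 0.0233 0.0386]
strap 1055 [ 0.1141 -0.0386  0.0428] [0.1332 0.0431 0.048 ] [0.1242 0.0017 0.0449]
bolt 1762 [ 0.1391 -0.0086  0.0346] [0.2496 0.015  0.0396] [0.1859 0.0025 0.0368]
ptr 0.11299661399985088 0.0033966446192794622
line0 0.08115657518473539 0.0036173723252532685
line1 0.06390019643815155 0.0037355450667671958
nA [ 0.53861763 -0.0216101 ]
nB [ 0.60610775 -0.03395832]
```

```bash
python3 -m jog '[{"delta_pos":[0.001,0.006,-0.05],"delta_rot":[0,0,0],"gripper":0.05},{"delta_pos":[0,0,-0.055],"delta_rot":[0,0,0],"gripper":0.05},{"delta_pos":[0,0,-0.04],"delta_rot":[0,0,0],"gripper":0.05},{"delta_pos":[0,0,-0.012],"delta_rot":[0,0,0],"gripper":0.05},{"delta_pos":[0,0,0],"delta_rot":[0,0,0],"gripper":0.05},{"delta_pos":[0,0,0],"delta_rot":[0,0,0],"gripper":0.015},{"delta_pos":[0,0,0],"delta_rot":[0,0,0],"gripper":0.015},{"delta_pos":[0,0,0],"delta_rot":[0,0,0],"gripper":0.015},{"delta_pos":[0,0,0],"delta_rot":[0,0,0],"gripper":0.015}]' 40
```

```text
time: 8.62
position: [0.5904, 0.0583, 0.0562]
tool_rot: [0.001, 0.767, 0.642, 0.001]
wrist_force: [-2.6, 0.8, 6.7]
opening: 0.0187
```

```bash
python3 -m jog '[{"delta_pos":[-0.0009,-0.0049,0],"delta_rot":[0,0,0],"gripper":0.015},{"delta_pos":[-0.0009,-0.0049,0],"delta_rot":[0,0,0],"gripper":0.015},{"delta_pos":[-0.0009,-0.0049,0],"delta_rot":[0,0,0],"gripper":0.015},{"delta_pos":[-0.0009,-0.0049,0],"delta_rot":[0,0,0],"gripper":0.015},{"delta_pos":[0,0,0],"delta_rot":[0,0,0],"gripper":0.015}]'; python3 -m jog '[{"delta_pos":[-0.0009,-0.0049,0],"delta_rot":[0,0,0],"gripper":0.015},{"delta_pos":[0,0,0],"delta_rot":[0,0,0],"gripper":0.015}]';  python3 -m jog '[{"delta_pos":[-0.0004,-0.0025,0],"delta_rot":[0,0,0],"gripper":0.015},{"delta_pos":[0,0,0],"delta_rot":[0,0,0],"gripper":0.015}]'
```

```text
time: 9.25
position: [0.5874, 0.0396, 0.0562]
tool_rot: [0.0, 0.767, 0.642, 0.002]
wrist_force: [-1.0, 3.7, 5.7]
opening: 0.0187
time: 9.5
position: [0.5865, 0.035, 0.0562]
tool_rot: [-0.0, 0.766, 0.642, 0.002]
wrist_force: [-1.0, 5.1, 6.7]
opening: 0.0187
time: 9.75
position: [0.5865, 0.0347, 0.0563]
tool_rot: [-0.002, 0.766, 0.643, 0.004]
wrist_force: [-0.1, 10.6, 4.4]
opening: 0.0189
```

```bash
python3 -m jog '[{"delta_pos":[-0.0007,-0.004,0],"delta_rot":[0,0,0],"gripper":0.015},{"delta_pos":[0,0,0],"delta_rot":[0,0,0],"gripper":0.015},{"delta_pos":[0,0,0],"delta_rot":[0,0,0],"gripper":0.015}]'; python3 -m jog '[{"delta_pos":[0,0,0],"delta_rot":[0,0,0],"gripper":0.05},{"delta_pos":[0,0,0],"delta_rot":[0,0,0],"gripper":0.05},{"delta_pos":[0,0,0.045],"delta_rot":[0,0,0],"gripper":0.05},{"delta_pos":[0,0,0.055],"delta_rot":[0,0,0],"gripper":0.05},{"delta_pos":[0.006,0.035,0.055],"delta_rot":[0,0,0],"gripper":0},{"delta_pos":[0.003,0.03,0],"delta_rot":[0,0,0],"gripper":0},{"delta_pos":[0,0,0],"delta_rot":[0,0,0],"gripper":0},{"delta_pos":[0,0,0],"delta_rot":[0,0,0],"gripper":0}]';python3 - <<'E'
from h import *
cap('wrist','w4')
cv2.imwrite('pics/w4b.png',cv2.resize(cv2.imread('pics/w4.png'),(800,600),interpolation=cv2.INTER_CUBIC))
s=bot.get_state();t=s['tool_rot'];print(s['position'],s['wrist_force'],2*np.degrees(np.arctan2(t[2],t[1]))-90)
E
```

```text
time: 10.12
position: [0.5864, 0.0341, 0.0568]
tool_rot: [-0.004, 0.765, 0.643, 0.007]
wrist_force: [0.2, 19.4, 5.8]
opening: 0.0188
time: 11.12
position: [0.592, 0.0895, 0.206]
tool_rot: [-0.0, 0.767, 0.642, -0.001]
wrist_force: [-0.3, -0.1, -0.4]
opening: -0.0002
[0.59198826 0.08930418 0.20590653] [ 0.25930675 -0.60753801  0.81672064] -10.178928731279612
```

View pics/w4b.png

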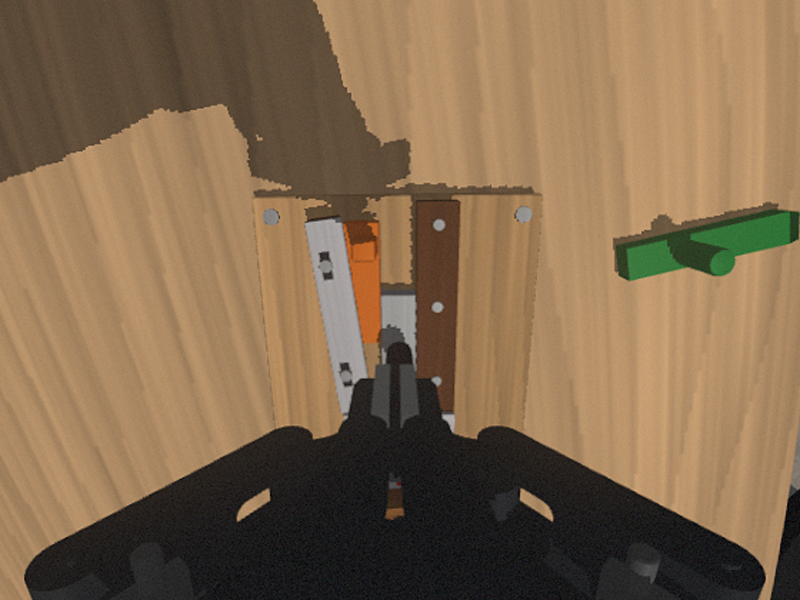

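Bolt stopped hard (19 N against it, 0.6 mm more motion) after about 24.5 mm travel. The view shows it moved in; the tab is near (363,245).

```bash
python3 - <<'E'
from h import *
f=load('w4')
K=f['K']; H,W=f['d'].shape
uu,vv=np.meshgrid(np.arange(W,dtype=float),np.arange(H,dtype=float))
q=cv2.undistortPoints(np.stack([uu,vv],-1).reshape(-1,1,2),np.array(K),np.array([float(f['k1']),0,0,0]))[:,0]
C=np.c_[q,np.ones(len(q))]*f['d'].reshape(-1,1)
Wd=(C@f['T'][:3,:3].T+f['T'][:3,3]).reshape(H,W,3)
ax=np.array([.5553,-.1483]);a=np.radians(79.7);xd=np.array([np.cos(a),np.sin(a)]);yd=np.array([-xd[1],xd[0]])
r=Wd[int(210*.7):int(275*.7),int(335*.7):int(390*.7)].reshape(-1,3);r=r[(r[:,2]>.064)&(r[:,2]<.075)]
c=r.mean(0);print(len(r),c,(c[:2]-ax)@xd,(c[:2]-ax)@yd)
t=c[:2]+.030*xd;print('target',t,'delta',t-bot.get_state()['position'][:2])
r=Wd[int(285*.7):int(330*.7),int(384*.7):int(412*.7)].reshape(-1,3);r=r[(r[:,2]>.03)&(r[:,2]<.045)];print('bolt rear x',((r[:,:2]-ax)@xd).max())
E
```

```text
263 [0.57664883 0.11993613 0.06853525] 0.2677307355588162 0.026956419678336188
target [0.5820129  0.14945268] delta [-0.00997536  0.06014851]
bolt rear x 0.22926213007630672
```

Bolt rear at about 229 mm against 228 expected, so it is home. Now I'll go behind the tab.

```bash
python3 -m jog '[{"delta_pos":[-0.005,0.03,0],"delta_rot":[0,0,0],"gripper":0},{"delta_pos":[-0.005,0.03,0],"delta_rot":[0,0,0],"gripper":0},{"delta_pos":[0,0,-0.055],"delta_rot":[0,0,0],"gripper":0},{"delta_pos":[0,0,-0.055],"delta_rot":[0,0,0],"gripper":0},{"delta_pos":[0,0,-0.046],"delta_rot":[0,0,0],"gripper":0},{"delta_pos":[0,0,0],"delta_rot":[0,0,0],"gripper":0}]'; python3 -m jog '[{"delta_pos":[-0.0009,-0.005,0],"delta_rot":[0,0,0],"gripper":0},{"delta_pos":[-0.0009,-0.005,0],"delta_rot":[0,0,0],"gripper":0},{"delta_pos":[-0.0009,-0.005,0],"delta_rot":[0,0,0],"gripper":0},{"delta_pos":[0,0,0],"delta_rot":[0,0,0],"gripper":0}]'
```

```text
time: 11.92
position: [0.5783, 0.1482, 0.0466]
tool_rot: [-0.002, 0.767, 0.641, -0.005]
wrist_force: [-0.9, -0.4, 0.3]
opening: -0.0001
time: 12.42
position: [0.5806, 0.1351, 0.0519]
tool_rot: [0.0, 0.767, 0.642, 0.001]
wrist_force: [-0.2, 0.3, -0.4]
opening: 0.0004
```

```bash
python3 -m jog '[{"delta_pos":[-0.0004,-0.002,0],"delta_rot":[0,0,0],"gripper":0},{"delta_pos":[-0.0004,-0.002,0],"delta_rot":[0,0,0],"gripper":0},{"delta_pos":[-0.0003,-0.002,0],"delta_rot":[0,0,0],"gripper":0},{"delta_pos":[0,0,0],"delta_rot":[0,0,0],"gripper":0}]'; python3 -m jog '[{"delta_pos":[-0.0004,-0.002,0],"delta_rot":[0,0,0],"gripper":0},{"delta_pos":[-0.0004,-0.002,0],"delta_rot":[0,0,0],"gripper":0},{"delta_pos":[0,0,0],"delta_rot":[0,0,0],"gripper":0}]'
```

```text
time: 12.92
position: [0.5787, 0.1292, 0.0507]
tool_rot: [-0.0, 0.767, 0.642, -0.0]
wrist_force: [0.2, -0.9, 0.4]
opening: -0.0001
time: 13.3
position: [0.5779, 0.1252, 0.0507]
tool_rot: [-0.0, 0.767, 0.642, -0.0]
wrist_force: [0.0, -0.6, -0.6]
opening: -0.0001
```

```bash
python3 -m jog '[{"delta_pos":[-0.0004,-0.002,0],"delta_rot":[0,0,0],"gripper":0},{"delta_pos":[-0.0004,-0.002,0],"delta_rot":[0,0,0],"gripper":0},{"delta_pos":[0,0,0],"delta_rot":[0,0,0],"gripper":0}]'
```

```text
time: 13.68
position: [0.5772, 0.1212, 0.0508]
tool_rot: [0.0, 0.767, 0.642, -0.0]
wrist_force: [-0.0, -1.2, -0.5]
opening: -0.0
```

```bash
python3 - <<'E'
from h import *
cap('wrist','w5')
cv2.imwrite('pics/w5b.png',cv2.resize(cv2.imread('pics/w5.png')[150:,80:480],None,fx=2,fy=2,interpolation=cv2.INTER_CUBIC))
E
```

```text
(no output)
```

View pics/w5b.png

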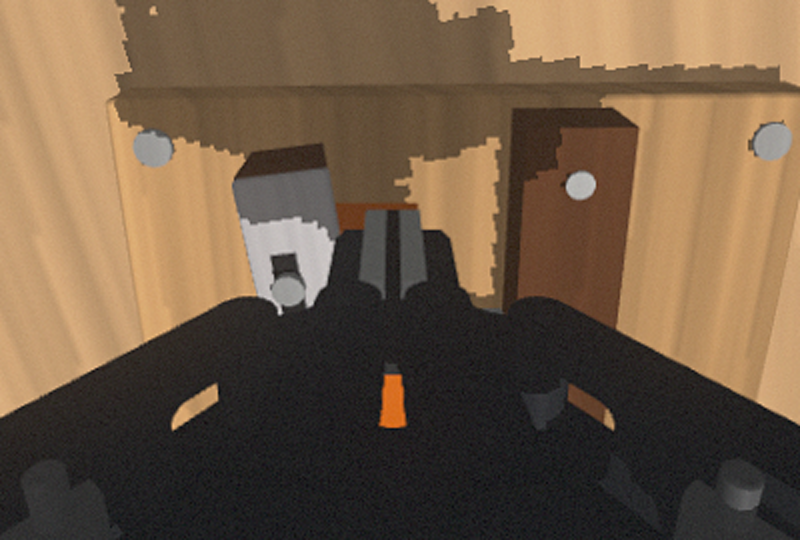

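The tab sits ahead of the fingers (seen through the gap at (393,400)) and the tail has moved in past the fence end, so the wedge is moving freely. I'll keep pushing in small steps.

```bash
python3 -m jog '[{"delta_pos":[-0.0004,-0.002,0],"delta_rot":[0,0,0],"gripper":0},{"delta_pos":[-0.0004,-0.002,0],"delta_rot":[0,0,0],"gripper":0},{"delta_pos":[-0.0003,-0.002,0],"delta_rot":[0,0,0],"gripper":0},{"delta_pos":[0,0,0],"delta_rot":[0,0,0],"gripper":0}]'
```

```text
time: 14.22
position: [0.5762, 0.1152, 0.0508]
tool_rot: [0.0, 0.767, 0.642, -0.0]
wrist_force: [0.5, -0.6, 0.6]
opening: 0.0002
```

```bash
python3 -m jog '[{"delta_pos":[-0.0004,-0.002,0],"delta_rot":[0,0,0],"gripper":0},{"delta_pos":[-0.0004,-0.002,0],"delta_rot":[0,0,0],"gripper":0},{"delta_pos":[0,0,0],"delta_rot":[0,0,0],"gripper":0}]'
```

```text
time: 14.6
position: [0.5753, 0.1112, 0.0508]
tool_rot: [-0.0, 0.767, 0.642, -0.0]
wrist_force: [0.7, 0.2, -0.6]
opening: 0.0001
```

```bash
python3 -m jog '[{"delta_pos":[-0.0004,-0.002,0],"delta_rot":[0,0,0],"gripper":0},{"delta_pos":[-0.0004,-0.002,0],"delta_rot":[0,0,0],"gripper":0},{"delta_pos":[-0.0003,-0.002,0],"delta_rot":[0,0,0],"gripper":0},{"delta_pos":[0,0,0],"delta_rot":[0,0,0],"gripper":0}]'
```

```text
time: 15.1
position: [0.5741, 0.1051, 0.0508]
tool_rot: [0.0, 0.767, 0.642, -0.0]
wrist_force: [-0.5, -0.4, 0.0]
opening: 0.0
```

```bash
python3 -m jog '[{"delta_pos":[-0.0004,-0.002,0],"delta_rot":[0,0,0],"gripper":0},{"delta_pos":[-0.0004,-0.002,0],"delta_rot":[0,0,0],"gripper":0},{"delta_pos":[0,0,0],"delta_rot":[0,0,0],"gripper":0}]'
```

```text
time: 15.48
position: [0.5737, 0.1017, 0.051]
tool_rot: [-0.0, 0.767, 0.642, 0.0]
wrist_force: [1.2, 2.0, 0.2]
opening: -0.0001
```

```bash
python3 -m jog '[{"delta_pos":[-0.0004,-0.002,0],"delta_rot":[0,0,0],"gripper":0},{"delta_pos":[0,0,0],"delta_rot":[0,0,0],"gripper":0}]'
```

```text
time: 15.72
position: [0.5737, 0.1005, 0.0512]
tool_rot: [-0.001, 0.767, 0.642, 0.001]
wrist_force: [1.0, 4.7, 1.8]
opening: 0.0001
```

```bash
python3 -m jog '[{"delta_pos":[-0.0002,-0.001,0],"delta_rot":[0,0,0],"gripper":0},{"delta_pos":[0,0,0],"delta_rot":[0,0,0],"gripper":0}]'
```

```text
time: 15.98
position: [0.5737, 0.1002, 0.0514]
tool_rot: [-0.001, 0.766, 0.642, 0.002]
wrist_force: [1.1, 6.5, 3.1]
opening: 0.0
```

```bash
python3 -m jog '[{"delta_pos":[-0.0004,-0.002,0],"delta_rot":[0,0,0],"gripper":0},{"delta_pos":[-0.0002,-0.001,0],"delta_rot":[0,0,0],"gripper":0},{"delta_pos":[0,0,0],"delta_rot":[0,0,0],"gripper":0}]'
```

```text
time: 16.35
position: [0.5736, 0.0997, 0.0517]
tool_rot: [-0.003, 0.766, 0.643, 0.004]
wrist_force: [0.8, 13.0, 1.7]
opening: 0.0001
```

```bash
python3 -m jog '[{"delta_pos":[-0.0002,-0.001,0],"delta_rot":[0,0,0],"gripper":0},{"delta_pos":[0,0,0],"delta_rot":[0,0,0],"gripper":0}]'
```

```text
time: 16.6
position: [0.5736, 0.0997, 0.0518]
tool_rot: [-0.003, 0.766, 0.643, 0.005]
wrist_force: [0.7, 15.6, 1.2]
opening: -0.0001
```

One more small step to about 17–18 N, then back off and check.

```bash
python3 -m jog '[{"delta_pos":[-0.0002,-0.001,0],"delta_rot":[0,0,0],"gripper":0},{"delta_pos":[0,0,0],"delta_rot":[0,0,0],"gripper":0},{"delta_pos":[0,0,0],"delta_rot":[0,0,0],"gripper":0}]'; python3 -m jog '[{"delta_pos":[0.001,0.005,0],"delta_rot":[0,0,0],"gripper":0},{"delta_pos":[0.003,0.015,0],"delta_rot":[0,0,0],"gripper":0},{"delta_pos":[0.003,0.015,0],"delta_rot":[0,0,0],"gripper":0},{"delta_pos":[0,0,0.05],"delta_rot":[0,0,0],"gripper":0},{"delta_pos":[0,0,0.055],"delta_rot":[0,0,0],"gripper":0},{"delta_pos":[0,0,0.055],"delta_rot":[0,0,0],"gripper":0},{"delta_pos":[0,-0.03,0],"delta_rot":[0,0,0],"gripper":0.0854},{"delta_pos":[0,-0.05,0],"delta_rot":[0,0,0],"gripper":0.0854},{"delta_pos":[0,0,0],"delta_rot":[0,0,0],"gripper":0.0854},{"delta_pos":[0,0,0],"delta_rot":[0,0,0],"gripper":0.0854}]'
python3 - <<'E'
from h import *
cap('wrist','w6')
cv2.imwrite('pics/w6b.png',cv2.resize(cv2.imread('pics/w6.png'),(800,600),interpolation=cv2.INTER_CUBIC))
E
```

```text
time: 16.98
position: [0.5736, 0.0996, 0.0519]
tool_rot: [-0.004, 0.766, 0.643, 0.005]
wrist_force: [1.1, 17.5, 0.5]
opening: 0.0001
time: 18.23
position: [0.5788, 0.0487, 0.2105]
tool_rot: [-0.0, 0.767, 0.642, -0.0]
wrist_force: [-1.2, 0.4, -0.7]
opening: 0.0725
```

View pics/w6b.png

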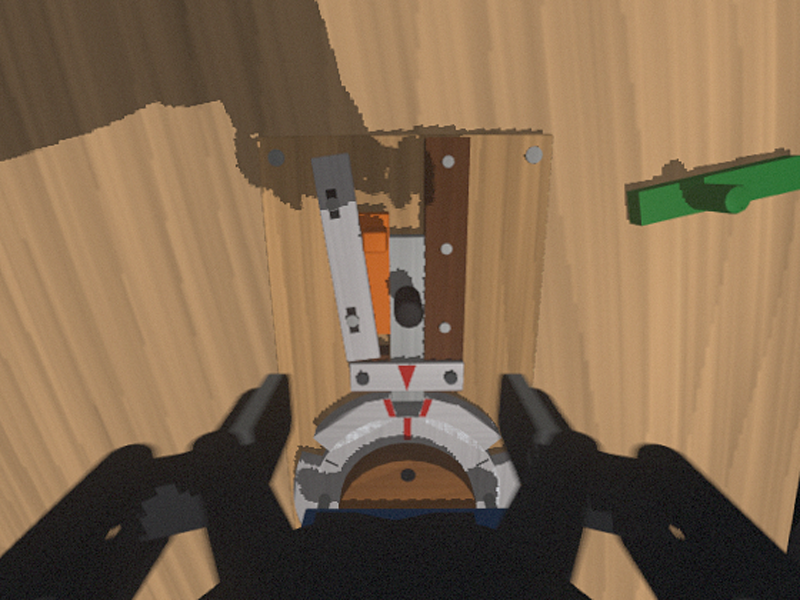

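The bolt's tip fills the red notch (407,407), mark line and pointer share column 407, the wedge is in place between bolt and fence, and the gripper is clear.

```bash
python3 - <<'E'
from h import *
s=bot.get_state();print(s['time'],s['wrist_force'],abs(s['dq']).max());print(bot.finish_job())
E
```

```text
18.275 [-0.38180029  0.04081068 -0.19666823] 0.012344971324539742
the job is handed in; nothing more can be done
None
```

The jig is set for the next hole, and I handed the job in at 18.3 s; no verdict is reported.

- **Turntable:** I gripped the clamp bar and turned it about 158°. The red line and the pointer tip ended in the same image column (407).
- **Bolt:** I slid it in by its knob about 24.5 mm to a hard stop, where 19 N moved it only 0.6 mm more. Its rear end then measured 229 mm from the axis, against 228 mm expected when home. The last picture shows the tip in the red notch.
- **Wedge:** I pushed it in by its tab, felt it bite after about 30 mm, and pressed up to 17.5 N, where it no longer moved. I then backed the gripper off.

**Not checked:** I could not measure the wedge's holding force on the bolt after backing off. I judged it from the push force and the last picture. The jig positions I measured in different pictures differed by about 3 mm, so I relied on felt contact and relative alignment. I did not touch the mallet, glue, tape or green look-alike, but I took no final overview picture of them.

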